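# Fit the battery in the bench meter and close its cover

## Task

Lay the loose 9 V battery flat in its bed in the bench meter's open battery compartment, with its two round terminals towards the brass contacts on the side wall. Then fit the blue cover: tilt its tongue in under the black lip at the end of the compartment, and turn it down until it lies flat and fully home in its pocket, and let go. Leave the mug, tape roll, marker and terminal strip where they are.

Things in the scene. Friction and masses are not known exactly. Their poses are not given: they have to be found in the camera images.
- meter: Fixed grey bench meter 172x90x40 mm. Origin: its underside, below the compartment's centre. z up, x from black lip to display end (towards the robot +-0.35 rad). In this frame, mm: rim z 40; compartment open over x -48 (lip edge) to 48, y -35 to 35; below z 30 only y -26 to 26, between ledges. Solid display end x 48 to 106, top z 40.
- meter_lip (a point): Middle of the lip's lower edge, at x -48, y 0, z 36 mm in the meter's frame. The black lip covers x -66 to -48 over the full width, z 36 to 40. Under it, between the ledges, is open space down to the compartment floor and back to the end wall at x -61.
- meter_seat (a point): Where the cover's origin lies when home: x 0, y 0, z 30 mm in the meter's frame, level with the tops of the two side ledges (y 26 to 35 on each side, x -61 to 48) that carry the cover. Axes as the meter's.
- meter_bed (a point): Middle of the battery bed on the compartment floor: x 0, y 0, z 10 mm in the meter's frame. Ribs 5 mm high, 4 mm thick, have inner faces at x -16 and 16, y -25 to 25. Two brass contacts on the side at y -26, folded over that ledge: the battery lies along y, terminals to -y.
- cover: Loose blue cover, 70 g, lies right way up. Origin: centre of the plate's underside; z up, x away from the tongue. mm: plate x -46 to 46, y -33 to 33, z 0 to 10 (upper 6 mm begin at x -43); tongue x -58 to -46, y -20 to 20, z 0 to 3; grip rib x -18 to 18, y -6 to 6, z 10 to 26. Home: axes as the meter's, origin on meter_seat (play x -3 to +2, y +-2), top flush with the rim.
- cover_tongue (a point): Middle of the end of the cover's tongue: x -58, y 0, z 1.5 mm in the cover's frame.
- battery: Loose 9 V block battery, black and yellow, 45 g, 18 x 27 x 47 mm, lying on its broad side, so 18 mm high and 27 mm wide as it lies. Origin at the centre of the end face without terminals; its z axis runs along the 47 mm length towards the terminals; its y axis is level, across the 27 mm; its x axis (18 mm) points up.
- battery_mid (a point): Centre of the battery, 9 mm above what it lies on.
- battery_top (a point): Centre of the battery's terminal end.
- mug: White mug, 78 mm across, 101 mm high, a bystander; origin under its centre.
- tape: Black tape roll, 62 mm across, 19 mm high, a bystander; origin under its centre.
- marker: White and red marker pen, 135 mm long, 17 mm thick, lying, a bystander; origin under its centre.
- terminals: White four-way terminal strip, 16 x 48 x 17 mm, a bystander; origin under its centre.
Mind the look-alikes: they are no part of the job. Leave any green or purple look-alike of the battery alone.

How it is judged:
On the way:
1. the battery lies flat in its bed, terminals towards the brass contacts, let go (x of battery_mid in the frame of meter between -0.006 and 0.006 m and y of battery_mid in the frame of meter between -0.008 and 0.008 m and z of battery_mid in the frame of meter between 0.014 and 0.022 m and y of battery_top in the frame of meter below -0.01 m and contact force between battery and the fingers below 0.3 N), for 0.2 s.
At the end, for the whole second after the job is handed in: Battery flat in its bed (centre within 6 mm in meter x, 8 mm in y, at most 3 mm high), terminals towards the contacts; cover flat (0.035 rad), aligned (0.1 rad), at most 2.5 mm above its seat, tongue at least 5 mm under the lip; both at rest (x of battery_mid in the frame of meter between -0.006 and 0.006 m and y of battery_mid in the frame of meter between -0.008 and 0.008 m and z of battery_mid in the frame of meter between 0.014 and 0.022 m and y of battery_top in the frame of meter below -0.01 m and x of cover_tongue in the frame of meter between -0.064 and -0.053 m and z of cover_tongue in the frame of meter between 0.028 and 0.034 m and z of cover in the frame of meter between 0.027 and 0.0325 m and angle between cover's own z axis and vertical below 0.035 rad and angle between the x axis of cover and the x axis of meter, either way round below 0.1 rad and linear speed of each of cover, battery below 0.02 m/s); the robot touches nothing.
It fails at once if the mug is moved more than 30 mm (distance of mug from where it was at the start of the episode above 0.03 m).
It fails at once if the tape roll is moved more than 30 mm (distance of tape from where it was at the start of the episode above 0.03 m).
It fails at once if the marker is moved more than 30 mm (distance of marker from where it was at the start of the episode above 0.03 m).
It fails at once if the terminal strip is moved more than 30 mm (distance of terminals from where it was at the start of the episode above 0.03 m).
It also fails if it takes over 48 s, if anything falls off the work surface, if the arm or the gripper's body presses on something with over 40 N, if the wrist force passes 120 N, or if a joint passes its speed limit or range.

## Robot

A 6-joint arm with a two-finger parallel gripper is mounted at the origin on a cart in front of the work surface, level with it; the furniture and walls round the work are solid. World frame = base frame: x ahead of the robot, y to its left, z up, the work surface at z = 0. Lengths are in m, angles in rad, forces in N, time in s.
With the tool pointing down it reaches from about 0.35 to 0.725 m from the base axis. Payload 4.3 kg.
Tool frame: the origin (TCP) lies on the mounting face of the last link; the fingertips stand 173 mm ahead of it and the grasp point (between the pads) lies 155 mm ahead of it (tips_ahead is the distance from the TCP to the fingertips, in m); z points along the fingers, y is the line along which they close (so a half turn about z gives the same grasp; the last joint's range is limited). The gripper opens to 85 mm and grips with 20 to 120 N. Pads are 22 mm wide; open, the fingers measure 114 mm over their backs; the gripper's body (76 mm by 85 mm) begins 54 mm behind the grasp point. The pads swing forward as they close: fully open they stand 13 mm farther back than shut.
Start: joints at [-1.306, 0.377, 0.081, 1.274, 0, 1.46], TCP at [0.211, -0.535, 0.405] pointing down, gripper open.
Joint ranges: [-2.72, 2.72], [-0.84, 1.66], [-1.02, 1.22], [-1.77, 2.12], [-1.37, 1.28], [-3.14, 3.14]. Speed limits (rad/s): [2.57, 2.57, 3.14, 3.14, 3.14, 3.14].

## Interface

Orientations are given as [roll, pitch, yaw] about the fixed x, y, z axes, in that order (R = Rz(yaw) Ry(pitch) Rx(roll)).
In Python, from workcell import state, get_image, get_calibration, sign_off, tips_ahead gives the robot as it stands.
- The arm moves only by the shell command python3 -m crank 'ROWS' [FORCE]. ROWS is JSON, a list of rows, each a list of 5 numbers: the shift along the tool's x, y, z in cm, then the turn about the tool's z in degrees, then the opening, from -1 (shut) to 1 (fully open). In form: [[tx, ty, tz, spin, jaw], ...]. A call has 1 to 20 rows; each row is the pose to reach, as a shift and turn from the pose commanded when the call began, along the tool's axes at that moment; what a row does not reach only later rows make up. A row lasts 1/10 s, in which the tool goes at most 50 mm and 8.59 degrees, less where a joint would pass 70% of its speed; a pose out of reach is approached as far as the arm can. A call with a gripper value outside its range is refused whole. The fingers move at their own pace and stop on an object; FORCE is the grip in N (left out, the last holds). Time passes only in rows, so rows that repeat a pose let the fingers close. It gives the time, the measured TCP pose, the force, the opening and the grip force at its end, in the units of the state.
- state(): the state, without advancing time (a new reading comes with each control period).
- get_image(name): name is "side" or "top"; returns the picture (420x560x3 uint8, red, green, blue); there is no depth.
- get_calibration(name): a dict with "fov_y" (degrees; the focal length in pixels is half the picture's height over the tangent of half this angle, whatever the lens; pixels are square), "cx", "cy" (the principal point, pixels), "dist" ([k1, k2, p1, p2, k3] as OpenCV has them; the pictures are not rectified), "rvec" (rotation vector, rad) and "tvec" (3), from world to camera coordinates, as OpenCV has them. Camera axes: x right, y down, z forward; pixel columns grow to the right and rows downward; lengths in m; the calibration is good to about 2 mm. A picture is of the moment at which its call begins. get_calibration takes no time and is no camera call.
- sign_off(): hands the job in; it is judged then, once.
The state is a dict: "t": time; "q": joint angles; "joint_vel": joint speeds; "joint_efforts": joint torques, N m; "ee_pos": TCP position; "ee_rot": TCP orientation; "wrist_force": force on the tool from outside, world axes, zero at the start; "wrist_torque": the same for the moment, N m; "finger_gap": finger opening in m; "grasp_force": force on a finger pad.
Only numpy, scipy, OpenCV 4.12 (cv2) and the standard library are available. Lean on these libraries where they do the work, as an engineer would, in place of code of your own. Each camera call takes 0.05 s, during which the arm holds its last target. There are 200 camera calls.

## Working session

There is one attempt and no reset: what is moved stays moved. The work goes in short steps, Python scripts to look and compute and a shell command to move; the robot and the scene stay as the last step left them, time stands still between calls to the robot, and variables do not carry over. Pictures are saved under pics/ and viewed, at most 10 in all, crops included, and the job is handed in when it is done.

```bash
mkdir -p pics; ls; python3 - <<'E'
from workcell import *
import cv2
print(state()); print(tips_ahead)
for n in ("top","side"):
    im=get_image(n); cv2.imwrite(f"pics/{n}0.png",im[:,:,::-1]); print(n,get_calibration(n))
E
```

```text
pics
{'t': 0.0, 'q': array([-1.30626443e+00,  3.78083710e-01,  7.96254645e-02,  1.27441577e+00,
        1.26299785e-06,  1.46048427e+00]), 'joint_vel': array([ 0.00108506,  0.00011258, -0.00076049, -0.0013059 ,  0.00074957,
       -0.00139279]), 'joint_efforts': array([-1.59415340e-03, -4.63599873e+01,  2.69878417e+01,  2.08766665e-02,
       -1.26287423e-04, -4.24022289e-06]), 'ee_pos': array([ 0.21044196, -0.53477747,  0.40374856]), 'ee_rot': array([-3.13952773e+00, -2.29984525e-04,  3.74843709e-01]), 'wrist_force': array([ 0.11466427,  0.14144537, -0.201512  ]), 'wrist_torque': array([-0.05101932,  0.04168465,  0.00670145]), 'grasp_force': 0.0, 'finger_gap': 0.08530673801778073}
0.1734
top {'fov_y': 53.62589114048983, 'cx': 277.8501714382267, 'cy': 204.92892781042144, 'dist': array([-0.01690762,  0.        ,  0.        ,  0.        ,  0.        ]), 'rvec': array([ 2.12715328, -2.15555248,  0.19457596]), 'tvec': array([-0.28040526,  0.50751275,  0.82714604])}
side {'fov_y': 57.08791610936986, 'cx': 289.78214919073235, 'cy': 209.8850175218946, 'dist': array([-0.09613357,  0.        ,  0.        ,  0.        ,  0.        ]), 'rvec': array([ 2.08471883, -0.04548325,  0.00720254]), 'tvec': array([-0.49352153, -0.06973738,  1.25370216])}
```

View pics/top0.png

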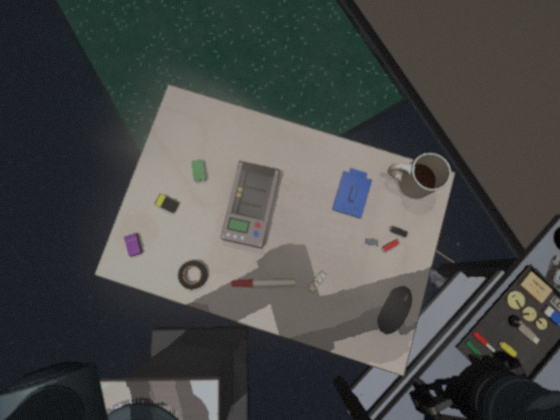

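View pics/side0.png

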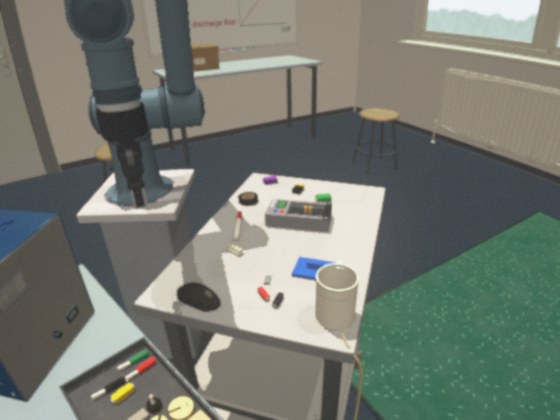

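```bash
cat > h.py <<'E'
import numpy as np, cv2
from scipy.optimize import least_squares
from workcell import *
def cam(n):
    c=get_calibration(n); f=210/np.tan(np.radians(c["fov_y"])/2)
    return np.array([[f,0,c["cx"]],[0,f,c["cy"]],[0,0,1]]),c["dist"],c["rvec"],c["tvec"]
def proj(P,n="top"):
    K,d,r,t=cam(n); return cv2.projectPoints(np.float64(P).reshape(-1,3),r,t,K,d)[0][:,0]
def back(uv,z,n="top"):
    K,d,r,t=cam(n); R=cv2.Rodrigues(r)[0]
    p=cv2.undistortPoints(np.float64(uv).reshape(-1,1,2),K,d)[:,0]
    D=np.c_[p,np.ones(len(p))]@R; C=-R.T@t
    return C+D*((z-C[2])/D[:,2])[:,None]
def place(M,s): # M in mm, s=x,y,yaw
    c,q=np.cos(s[2]),np.sin(s[2]); M=np.float64(M)/1000
    return np.c_[s[0]+c*M[:,0]-q*M[:,1],s[1]+q*M[:,0]+c*M[:,1],M[:,2]]
def fit(M,uv,s0,n="top"):
    r=least_squares(lambda s:(proj(place(M,s),n)-uv).ravel(),s0)
    return r.x,r.fun.reshape(-1,2)
E
python3 - <<'E'
from h import *
im=cv2.imread("pics/top0.png")
def crop(x,y,w,h,s=6):
    c=cv2.resize(im[y:y+h,x:x+w],None,fx=s,fy=s,interpolation=cv2.INTER_CUBIC)
    c=cv2.convertScaleAbs(c,alpha=1.4)
    for i in range(0,w,10): cv2.putText(c,str(x+i),(i*s,8),0,.3,(0,255,255));cv2.line(c,(i*s,10),(i*s,16),(0,255,255))
    for j in range(0,h,10): cv2.putText(c,str(y+j),(0,j*s+4),0,.3,(0,255,255));cv2.line(c,(22,j*s),(28,j*s),(0,255,255))
    return c
o=np.zeros((600,780,3),np.uint8)
o[:,:450]=crop(215,155,75,100); o[:360,450:]=crop(325,163,55,60); o[370:370+216,450:690]=crop(147,186,40,36)
cv2.imwrite("pics/crop0.png",o)
print(back([[252,203],[352,194],[167,203],[134,244],[193,274],[262,283],[318,281],[420,178]],0.0))
E
```

```text
[[ 0.51618176 -0.23088223  0.        ]
 [ 0.53380793 -0.45294825  0.        ]
 [ 0.51843654 -0.0438449   0.        ]
 [ 0.42916502  0.02491009  0.        ]
 [ 0.36337226 -0.10391697  0.        ]
 [ 0.34234493 -0.25150016  0.        ]
 [ 0.34478082 -0.37152562  0.        ]
 [ 0.56862079 -0.60787742  0.        ]]
```

View pics/crop0.png

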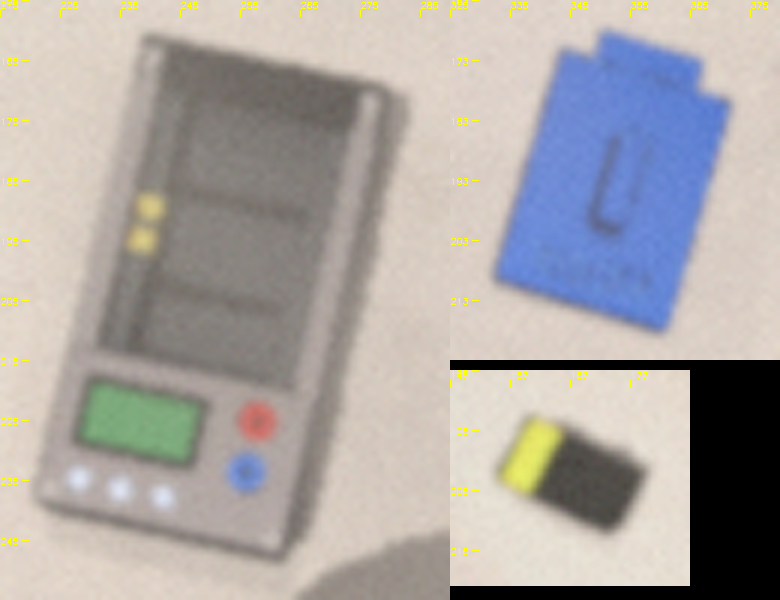

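```bash
python3 - <<'E'
from h import *
K,d,r,t=cam("top"); print("camtop",-cv2.Rodrigues(r)[0].T@t)
A=lambda a,o,p:np.array(a,float)*0+np.c_[p[0]+(np.array(a)[:,0]-o[0])/6,p[1]+(np.array(a)[:,1]-o[1])/6]-(0.5-0.5/6)
m,e=fit([[-66,-45,40],[-66,45,40],[106,-45,40],[106,45,40]],A([[147,38],[388,90],[38,497],[280,549]],(0,0),(215,155)),[.52,-.23,3.3]);print("meter",m,e.round(2).tolist())
c,e=fit([[-58,-20,0],[-58,20,3],[-46,-33,0],[-46,33,4],[46,-33,0],[46,33,10]],A([[602,32],[702,62],[562,50],[730,100],[497,280],[666,330]],(450,0),(325,163)),[.53,-.45,3.3]);print("cover",c,e.round(2).tolist())
b,e=fit([[0,-13.5,18],[0,13.5,18],[47,-13.5,18],[47,13.5,18]],A([[610,532],[648,468],[498,478],[532,415]],(450,370),(147,186)),[.52,-.06,1.3]);print("batt(yellow=+)",b,e.round(2).tolist())
s=cv2.imread("pics/side0.png");tp=cv2.imread("pics/top0.png")
z=lambda i,x,y,w,h,k:cv2.convertScaleAbs(cv2.resize(i[y:y+h,x:x+w],None,fx=k,fy=k,interpolation=cv2.INTER_CUBIC),alpha=1.4)
o=np.zeros((560,800,3),np.uint8)
o[:250,:700]=z(s,260,173,70,25,10); o[260:560,:250]=z(tp,147,186,25,30,10)[:,:]; o[260:560,260:560]=z(tp,119,230,30,30,10); o[260:560,570:800]=z(tp,187,155,23,30,10)
cv2.imwrite("pics/crop1.png",o)
E
```

```text
camtop [ 0.35956687 -0.27316597  0.90358114]
meter [ 0.52914314 -0.23364208  2.91043038] [[-0.23, -1.15], [0.59, -0.92], [-1.15, 0.59], [0.8, 1.32]]
cover [ 0.53274832 -0.45160128  2.82338365] [[-0.08, -0.25], [0.67, -0.33], [-0.42, -0.01], [0.29, -0.06], [-0.99, 0.31], [0.54, 0.29]]
batt(yellow=+) [ 0.50687872 -0.06992078  1.17692547] [[6.19, -11.59], [-5.26, 10.55], [4.99, -10.55], [-5.86, 11.36]]
```

View pics/crop1.png

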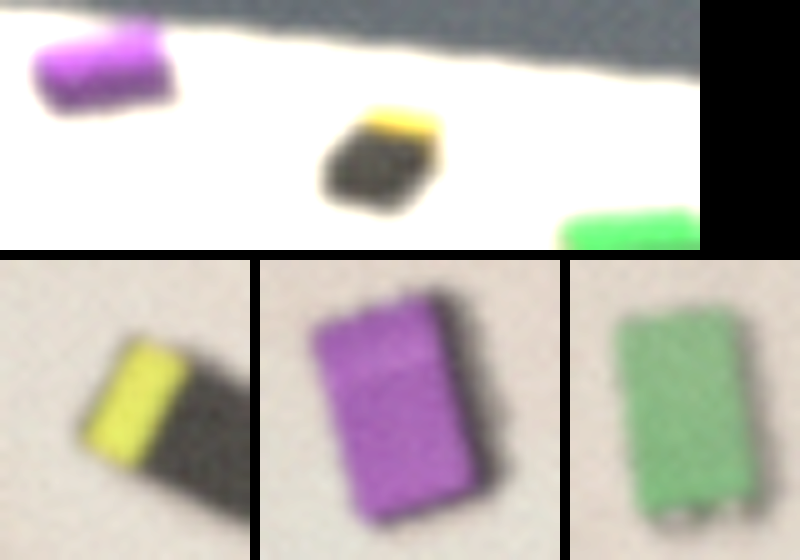

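```bash
cat >> h.py <<'E'
def go(x,y,yaw,tipz):
    """rows' shift to bring tip centre to x,y,tipz (m), tool-x yaw (either half turn) from present measured pose"""
    s=state(); p=s["ee_pos"]; w=s["ee_rot"][2]
    best=None
    for k in (-2,-1,0,1,2):
        dy=yaw+k*np.pi-w
        if best is None or abs(dy)<abs(best): best=dy
    tx=np.array([np.cos(w),np.sin(w),0]); ty=np.array([np.sin(w),-np.cos(w),0])
    D=np.array([x,y,tipz+tips_ahead])-p
    print("shift cm",(np.array([D@tx,D@ty,-D[2]])*100).round(2),"spin deg",np.degrees(-best).round(1),"q6",s["q"][5].round(2),"F",s["wrist_force"].round(1),"t",round(s["t"],2),"gap",s["finger_gap"].round(4))
E
python3 - <<'E'
from h import *
A=lambda a,o,p:np.c_[p[0]+(np.array(a)[:,0]-o[0])/6,p[1]+(np.array(a)[:,1]-o[1])/6]-(0.5-0.5/6)
b,e=fit([[0,-13.5,18],[0,13.5,18],[47,-13.5,18],[47,13.5,18]],A([[648,468],[610,532],[532,415],[498,478]],(450,370),(147,186)),[.52,-.06,1.3]);print("batt(yellow=+)",b,e.round(2).tolist())
mid=place([[23.5,0,9]],b)[0];print(mid)
# tool y along battery width: tool x along battery axis
go(mid[0],mid[1],b[2],0.10)
E
```

```text
batt(yellow=+) [ 0.50537093 -0.06926023  1.11185114] [[-0.11, -0.07], [0.38, 0.42], [-0.01, -0.47], [-0.26, 0.11]]
[ 0.51578149 -0.048192    0.009     ]Traceback (most recent call last):
  File "<stdin>", line 6, in <module>
  File "h.py", line 29, in go
    print("shift cm",(np.array([D@tx,D@ty,-D[2]])*100).round(2),"spin deg",np.degrees(-best).round(1),"q6",s["q"][5].round(2),"F",s["wrist_force"].round(1),"t",round(s["t"],2),"gap",s["finger_gap"].round(4))
                                                                                                                                                                                      ^^^^^^^^^^^^^^^^^^^^^
AttributeError: 'float' object has no attribute 'round'
```

```bash
sed -i 's/s\["finger_gap"\].round(4)/round(float(s["finger_gap"]),4)/' h.py; python3 -c "
from h import *
go(.5158,-.0482,1.112,.10)"
```

```text
shift cm [ 46.23 -34.11  13.05] spin deg -42.2 q6 1.46 F [-1.3 -0.  -0.9] t 0.1 gap 0.0859
```

```bash
python3 -m crank '[[46.2,-34.1,0,-42.2,0.1],[46.2,-34.1,0,-42.2,0.1],[46.2,-34.1,0,-42.2,0.1],[46.2,-34.1,0,-42.2,0.1],[46.2,-34.1,0,-42.2,0.1],[46.2,-34.1,0,-42.2,0.1],[46.2,-34.1,5,-42.2,0.1],[46.2,-34.1,10,-42.2,0.1],[46.2,-34.1,15,-42.2,0.1],[46.2,-34.1,19,-42.2,0.1],[46.2,-34.1,19,-42.2,0.1],[46.2,-34.1,19,-42.2,0.1],[46.2,-34.1,19,-42.2,0.1],[46.2,-34.1,19,-42.2,0.1]]' 20; python3 -c "
from h import *
go(.5158,-.0482,1.112,.01)
im=get_image('top'); x,y=145,184
c=cv2.convertScaleAbs(cv2.resize(im[y:y+45,x:x+60,::-1],None,fx=10,fy=10,interpolation=cv2.INTER_CUBIC),alpha=1.4)
cv2.imwrite('pics/g1.png',c)"
```

```text
t: 1.5
ee_pos: [0.5144, -0.0455, 0.2103]
ee_rot: [-3.134, 0.001, 1.116]
wrist_force: [-1.0, -0.2, -0.8]
finger_gap: 0.0468
grasp_force: 0.0
shift cm [-0.18  0.24  2.69] spin deg 0.2 q6 1.81 F [-1.  -0.2 -0.8] t 1.5 gap 0.0468
```

View pics/g1.png

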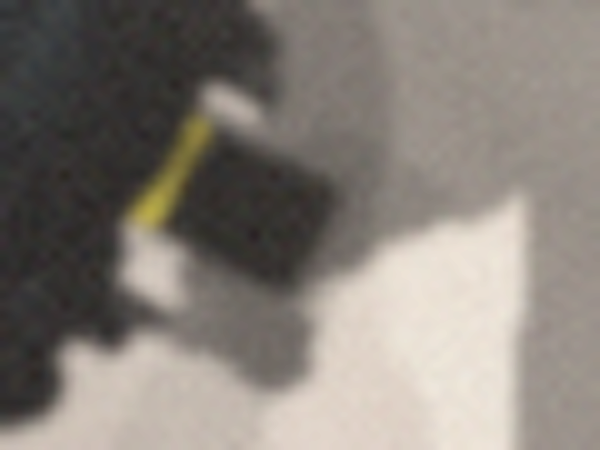

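```bash
python3 -m crank '[[-0.2,0.25,1,0,0.1],[-0.2,0.25,2.4,0,0.1],[-0.2,0.25,2.9,0,0.1],[-0.2,0.25,2.9,0,0.1],[-0.2,0.25,2.9,0,0.1]]'; python3 -c "
from h import *
go(.5158,-.0482,1.112,.01)"; python3 -m crank '[[0,0,0.4,0,0.1],[0,0,0.4,0,0.1]]';python3 -m crank '[[0,0,0.4,0,0.1],[0,0,0.4,0,0.1]]'
```

```text
t: 2.05
ee_pos: [0.5171, -0.0523, 0.1864]
ee_rot: [3.141, -0.0, 1.11]
wrist_force: [-0.1, -0.4, 0.6]
finger_gap: 0.047
grasp_force: 0.0
shift cm [ 0.31 -0.3   0.3 ] spin deg -0.1 q6 1.81 F [-0.1 -0.4  0.6] t 2.05 gap 0.047
t: 2.25
ee_pos: [0.517, -0.0517, 0.1818]
ee_rot: [3.141, -0.0, 1.111]
wrist_force: [-0.9, -0.1, -0.3]
finger_gap: 0.0468
grasp_force: 0.0
t: 2.45
ee_pos: [0.5168, -0.0515, 0.1773]
ee_rot: [-3.141, 0.0, 1.111]
wrist_force: [0.0, 0.6, 0.3]
finger_gap: 0.047
grasp_force: 0.0
```

```bash
python3 -m crank '[[0.25,-0.22,0.2,0,0.0],[0.25,-0.22,0.2,0,0.0],[0.25,-0.22,0.2,0,0.0]]';python3 -m crank '[[0,0,0.2,0,0.0],[0,0,0.2,0,0.0]]'; python3 -c "
from h import *
go(.5158,-.0482,1.112,.01)"
```

```text
t: 2.75
ee_pos: [0.516, -0.0482, 0.1756]
ee_rot: [-3.141, 0.0, 1.112]
wrist_force: [0.3, -0.1, 0.1]
finger_gap: 0.043
grasp_force: 0.0
t: 2.95
ee_pos: [0.516, -0.0483, 0.1735]
ee_rot: [-3.141, 0.0, 1.111]
wrist_force: [-0.5, 0.4, 0.7]
finger_gap: 0.0426
grasp_force: 0.0
shift cm [ 0.   -0.03 -0.99] spin deg -0.0 q6 1.81 F [-0.5  0.4  0.7] t 2.95 gap 0.0426
```

```bash
python3 -m crank '[[0,0,0.2,0,0.0],[0,0,0.2,0,0.0]]'; python3 -m crank '[[0,0,0.2,0,0.0],[0,0,0.2,0,0.0]]'
```

```text
t: 3.15
ee_pos: [0.5162, -0.0484, 0.1716]
ee_rot: [3.141, 0.0, 1.111]
wrist_force: [-0.1, -0.1, 0.1]
finger_gap: 0.0429
grasp_force: 0.0
t: 3.35
ee_pos: [0.5162, -0.0484, 0.1715]
ee_rot: [3.141, 0.0, 1.111]
wrist_force: [-5.2, -0.2, 17.1]
finger_gap: 0.0428
grasp_force: 8.7
```

```bash
python3 -m crank '[[0,0,-1.0,0,0.0],[0,0,-1.0,0,0.0],[0,0,-1.0,0,-0.6],[0,0,-1.0,0,-0.7],[0,0,-1.0,0,-0.8],[0,0,-1.0,0,-0.9],[0,0,-1.0,0,-0.9],[0,0,-1.0,0,-0.9]]' 30; python3 -c "
from h import *
x,y=place([[0,0,0]],[.5291,-.2336,2.9104])[0][:2]
go(x,y,2.9104-np.pi/2,.08)"
```

```text
t: 4.15
ee_pos: [0.5163, -0.0484, 0.1798]
ee_rot: [3.141, -0.0, 1.111]
wrist_force: [-0.7, -1.0, 5.4]
finger_gap: 0.0254
grasp_force: 30.3
shift cm [-16.03   9.36  -7.36] spin deg -13.1 q6 1.81 F [-0.7 -1.   5.4] t 4.15 gap 0.0254
```

```bash
python3 -m crank '[[0,0,-5,0,-0.9],[-2,1,-7.4,-3,-0.9],[-6,3.5,-7.4,-6,-0.9],[-10,6,-7.4,-10,-0.9],[-14,8.3,-7.4,-13.1,-0.9],[-16,9.4,-7.4,-13.1,-0.9],[-16,9.4,-7.4,-13.1,-0.9],[-16,9.4,-7.4,-13.1,-0.9],[-16,9.4,-7.4,-13.1,-0.9],[-16,9.4,-7.4,-13.1,-0.9]]' 30; python3 - <<'E'
from h import *
go(.5291,-.2336,2.9104-np.pi/2,.028)
s0=cv2.imread("pics/side0.png");t0=cv2.imread("pics/top0.png");s1=get_image("side")[:,:,::-1]
m=[.5291,-.2336,2.9104]
R=[[-66,-45,40],[-66,45,40],[106,45,40],[106,-45,40]];P=[[-48,-35,40],[-48,35,40],[48,35,40],[48,-35,40]]
def ov(im,n,x,y,w,h,k,dr=1):
    c=cv2.convertScaleAbs(cv2.resize(im[y:y+h,x:x+w],None,fx=k,fy=k,interpolation=cv2.INTER_CUBIC),alpha=1.3)
    for M,col in ((R,(0,0,255)),(P,(255,255,0))) if dr else ():
        u=(proj(place(M,m),n)-[x,y]+.5)*k; cv2.polylines(c,[np.int32(u*8)],True,col,1,cv2.LINE_AA,3)
    return c
o=np.zeros((600,800,3),np.uint8)
o[:,:450]=ov(t0,"top",215,155,75,100,6)
o[:240,452:800]=ov(s0,"side",257,190,87,60,4); o[260:500,452:800]=ov(s1,"side",257,175,87,60,4,0)
cv2.imwrite("pics/ov.png",o)
E
```

```text
t: 5.15
ee_pos: [0.5292, -0.232, 0.2534]
ee_rot: [-3.14, -0.001, 1.342]
wrist_force: [0.6, -0.2, -1.3]
finger_gap: 0.0254
grasp_force: 29.9
shift cm [-0.16  0.03  5.2 ] spin deg 0.1 q6 1.28 F [ 0.6 -0.2 -1.3] t 5.15 gap 0.0254
```

View pics/ov.png

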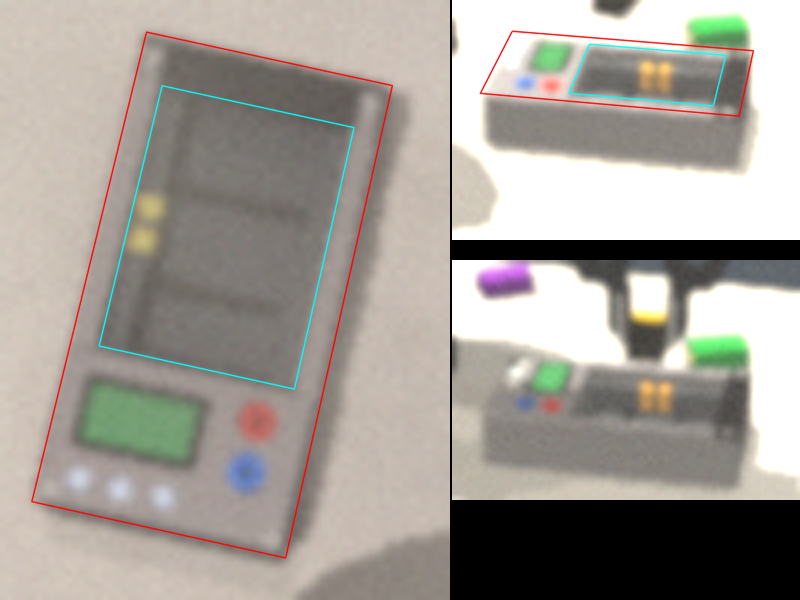

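```bash
python3 -m crank '[[0,0,2,0,-0.9],[0,0,4,0,-0.9],[0,0,4.5,0,-0.9],[0,0,4.5,0,-0.9],[0,0,4.5,0,-0.9]]' 30; python3 -c "
from h import *
go(.5291,-.2336,2.9104-np.pi/2,.0164)"
```

```text
t: 5.7
ee_pos: [0.5295, -0.2329, 0.209]
ee_rot: [3.142, -0.0, 1.341]
wrist_force: [-0.4, -0.3, -1.3]
finger_gap: 0.0255
grasp_force: 30.2
shift cm [-0.08 -0.02  1.92] spin deg 0.1 q6 1.28 F [-0.4 -0.3 -1.3] t 5.7 gap 0.0255
```

```bash
python3 -m crank '[[-0.05,0,1,0,-0.9],[-0.05,0,1.5,0,-0.9],[-0.05,0,1.8,0,-0.9],[-0.05,0,1.8,0,-0.9]]' 30; python3 -m crank '[[0,0,0.15,0,-0.9],[0,0,0.15,0,-0.9]]'
```

```text
t: 6.1
ee_pos: [0.5296, -0.2352, 0.1921]
ee_rot: [3.14, 0.005, 1.339]
wrist_force: [-3.8, -4.1, 5.1]
finger_gap: 0.0255
grasp_force: 35.1
t: 6.3
ee_pos: [0.5295, -0.2351, 0.1919]
ee_rot: [3.139, 0.005, 1.339]
wrist_force: [-7.0, -1.7, 15.3]
finger_gap: 0.0255
grasp_force: 36.3
```

```bash
python3 -m crank '[[0,0,-0.6,0,-0.9],[-0.2,0,-0.6,0,-0.9],[-0.2,0,-0.3,0,-0.9],[-0.2,0,0,0,-0.9],[-0.2,0,0,0,-0.9]]' 30; python3 -m crank '[[0,0,0.15,0,-0.9],[0,0,0.15,0,-0.9]]'; python3 - <<'E'
from h import *
m=[.5291,-.2336,2.9104]
o=np.zeros((600,800,3),np.uint8)
for n,x,y,w,h,X in(("top",215,155,50,75,0),("side",275,180,50,50,402)):
    im=get_image(n)[:,:,::-1]
    c=cv2.convertScaleAbs(cv2.resize(im[y:y+h,x:x+w],None,fx=8,fy=8,interpolation=cv2.INTER_CUBIC),alpha=1.7)
    for z in ([-13.5,-23.5,28],[13.5,-23.5,28],[-13.5,23.5,28],[13.5,23.5,28],[-48,-35,40],[48,-35,40],[48,35,40],[-48,35,40]):
        u=(proj(place([z],m),n)[0]-[x,y]+.5)*8; cv2.circle(c,tuple(int(q) for q in u),3,(0,255,0) if z[2]<30 else (255,255,0),1)
    o[:h*8,X:X+w*8]=c[:, :800-X]
cv2.imwrite("pics/bed.png",o)
E
```

```text
t: 6.8
ee_pos: [0.5293, -0.2359, 0.1918]
ee_rot: [3.139, 0.001, 1.34]
wrist_force: [-4.7, 2.2, 21.1]
finger_gap: 0.0255
grasp_force: 36.9
t: 7.0
ee_pos: [0.5292, -0.2359, 0.1916]
ee_rot: [3.139, 0.002, 1.34]
wrist_force: [-8.4, 4.5, 30.4]
finger_gap: 0.0257
grasp_force: 38.1
```

View pics/bed.png

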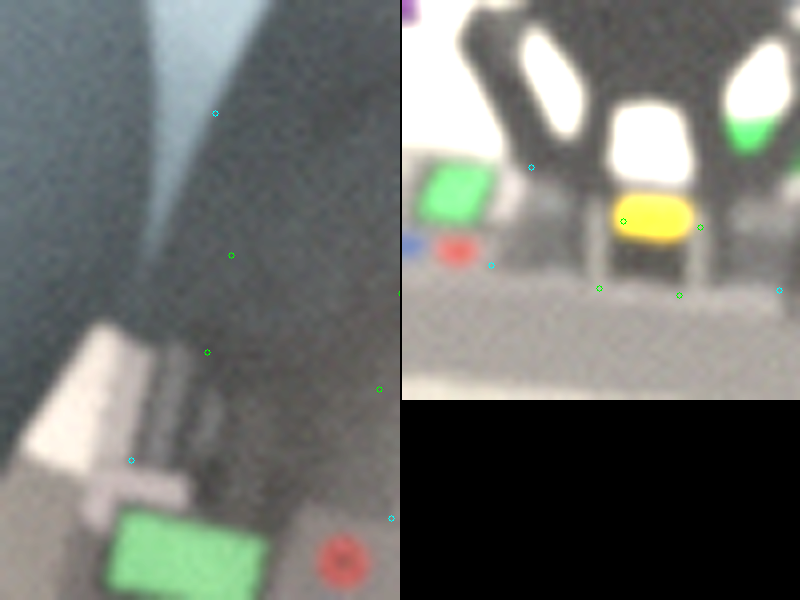

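```bash
python3 -m crank '[[0,0,-0.6,0,-0.9],[-0.15,0,-0.6,0,-0.9],[-0.35,0,-0.6,0,-0.9],[-0.35,0,-0.3,0,-0.9],[-0.35,0,-0.3,0,-0.9]]' 20; python3 -m crank '[[0,0,0,0,-0.2],[0,0,0,0,0.0],[0,0,0,0,0],[0,0,-2,0,0],[0,0,-5,0,0],[0,0,-6,0,0],[0,0,-6,0,0],[0,0,-6,0,0]]'; python3 - <<'E'
from h import *
go(.5291,-.2336,2.9104-np.pi/2,.05)
m=[.5291,-.2336,2.9104]
o=np.zeros((480,800,3),np.uint8)
for n,x,y,w,h,X in(("top",230,165,50,60,0),("side",275,180,50,50,402)):
    im=get_image(n)[:,:,::-1]
    c=cv2.convertScaleAbs(cv2.resize(im[y:y+h,x:x+w],None,fx=8,fy=8,interpolation=cv2.INTER_CUBIC),alpha=1.7)
    for z in ([-13.5,-23.5,28],[13.5,-23.5,28],[-13.5,23.5,28],[13.5,23.5,28],[-48,-35,40],[48,-35,40],[48,35,40],[-48,35,40]):
        u=(proj(place([z],m),n)[0]-[x,y]+.5)*8; cv2.circle(c,tuple(int(q) for q in u),3,(0,255,0) if z[2]<30 else (255,255,0),1)
    o[:h*8,X:X+w*8]=c[:, :800-X]
cv2.imwrite("pics/bed2.png",o)
E
```

```text
t: 7.6
ee_pos: [0.5278, -0.2392, 0.1919]
ee_rot: [-3.141, -0.0, 1.34]
wrist_force: [-5.2, 3.8, 16.5]
finger_gap: 0.0258
grasp_force: 36.5
t: 8.4
ee_pos: [0.5278, -0.2391, 0.2498]
ee_rot: [-3.141, -0.0, 1.34]
wrist_force: [0.1, 0.3, -0.6]
finger_gap: 0.0425
grasp_force: 0.0
shift cm [ 0.57 -0.    2.64] spin deg 0.0 q6 1.27 F [ 0.1  0.3 -0.6] t 8.4 gap 0.0425
```

View pics/bed2.png

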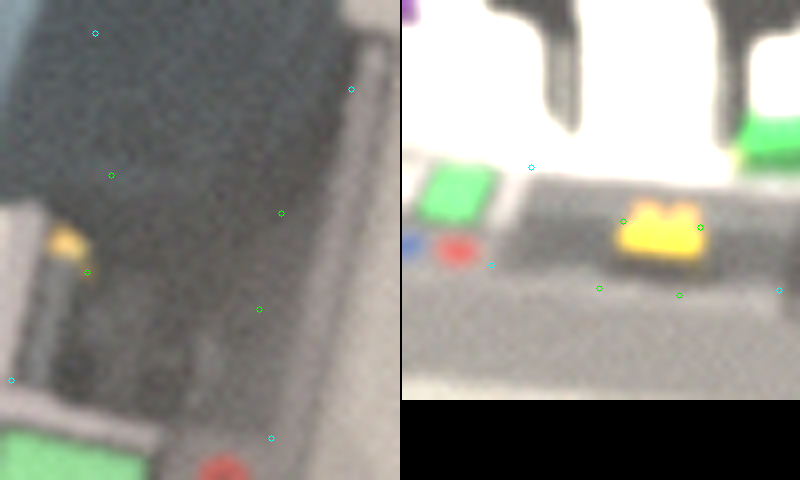

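```bash
python3 -m crank '[[1.4,0,0,0,-1],[1.4,0,0,0,-1],[1.4,0,0,0,-1],[1.4,0,0,0,-1],[1.4,0,2.5,0,-1],[1.4,0,4.0,0,-1],[1.4,0,4.6,0,-1],[1.4,0,4.6,0,-1]]'; python3 -m crank '[[0,0,0.2,0,-1],[0,0,0.3,0,-1],[0,0,0.4,0,-1],[0,0,0.4,0,-1]]'; python3 -m crank '[[0,0,-0.6,0,-1],[-1.6,0,-0.6,0,-1],[-1.6,0,-0.3,0,-1],[-1.6,0,0,0,-1],[-1.6,0,0,0,-1]]'
```

```text
t: 9.3
ee_pos: [0.5307, -0.2255, 0.2039]
ee_rot: [-3.14, -0.0, 1.34]
wrist_force: [-0.4, 0.5, 0.6]
finger_gap: -0.0003
grasp_force: 0.0
t: 9.7
ee_pos: [0.5314, -0.2257, 0.2011]
ee_rot: [3.141, 0.0, 1.34]
wrist_force: [-0.0, -0.1, 1.0]
finger_gap: -0.0003
grasp_force: 0.0
t: 10.2
ee_pos: [0.5276, -0.2418, 0.201]
ee_rot: [3.141, 0.001, 1.339]
wrist_force: [-0.8, -1.2, 3.3]
finger_gap: -0.0001
grasp_force: 1.9
```

```bash
python3 -c "
from h import *
go(.5327,-.4516,2.823,.06)"
```

```text
shift cm [-20.3    5.31  -3.24] spin deg -85.0 q6 1.26 F [-0.8 -1.2  3.3] t 10.2 gap -0.0001
```

```bash
python3 -m crank '[[0,0,-5,0,-1],[-3,1,-6,-8,-0.5],[-7,2,-6,-16,-0.1],[-12,3,-6,-24,-0.1],[-16,4,-6,-32,-0.1],[-20.3,5.3,-6,-40,-0.1],[-20.3,5.3,-6,-48,-0.1],[-20.3,5.3,-6,-56,-0.1],[-20.3,5.3,-6,-64,-0.1],[-20.3,5.3,-6,-72,-0.1],[-20.3,5.3,-5,-80,-0.1],[-20.3,5.3,-3.2,-85,-0.1],[-20.3,5.3,-3.2,-85,-0.1],[-20.3,5.3,-3.2,-85,-0.1],[-20.3,5.3,-3.2,-85,-0.1]]'; python3 - <<'E'
from h import *
go(.5327,-.4516,2.823,.014)
im=get_image("top")[:,:,::-1]; im2=get_image("side")[:,:,::-1]
o=np.zeros((480,800,3),np.uint8)
o[:480,:400]=cv2.resize(im[160:230,325:383][:,:],(400,480),interpolation=cv2.INTER_CUBIC)
o[:480,402:800]=cv2.resize(im2[240:300,280:330],(398,480),interpolation=cv2.INTER_CUBIC)
cv2.imwrite("pics/cov.png",cv2.convertScaleAbs(o,alpha=1.4))
# blue pixel check
b=im.astype(int); mask=(b[:,:,0]-b[:,:,2]>50)&(b[:,:,0]>90); mask[:, :300]=0; ys,xs=np.nonzero(mask); print(len(xs),xs.min(),xs.max(),ys.min(),ys.max())
E
```

```text
t: 11.7
ee_pos: [0.5329, -0.4511, 0.2334]
ee_rot: [-3.141, 0.001, 2.822]
wrist_force: [0.4, 0.5, 0.2]
finger_gap: 0.0386
grasp_force: 0.0
shift cm [ 0.01 -0.05  4.6 ] spin deg -0.0 q6 -0.47 F [0.4 0.5 0.2] t 11.7 gap 0.0386
89 550 559 311 324
```

```bash
python3 -m crank '[[0,0,2,0,-0.1],[0,0,4,0,-0.1],[0,0,4.6,0,-0.1],[0,0,4.6,0,-0.1],[0,0,4.6,0,-1],[0,0,4.6,0,-1],[0,0,4.6,0,-1],[0,0,4.6,0,-1],[0,0,4.6,0,-1],[0,0,4.6,0,-1]]' 40; python3 -c "
from h import *
x,y,_=place([[13,0,0]],[.5291,-.2336,2.9104])[0]
go(x,y,2.9104,.06+.014)"
```

```text
t: 12.8
ee_pos: [0.5333, -0.4515, 0.1884]
ee_rot: [-3.14, 0.003, 2.823]
wrist_force: [0.0, 0.5, 6.2]
finger_gap: 0.0102
grasp_force: 42.2
shift cm [ 8.51 20.45 -5.9 ] spin deg -5.0 q6 -0.48 F [0.  0.5 6.2] t 12.8 gap 0.0102
```

```bash
python3 -m crank '[[0,0,-3,0,-1],[0,0,-6.5,0,-1],[1,4,-6.5,0,-1],[3,8,-6.5,-1,-1],[5,12,-6.5,-2,-1],[6.5,16,-6.5,-3,-1],[8,19.5,-6.5,-5,-1],[8.5,20.4,-5.9,-5,-1],[8.5,20.4,-5.9,-5,-1],[8.5,20.4,-5.9,-5,-1],[8.5,20.4,-5.9,-5,-1]]'; python3 - <<'E'
from h import *
x,y,_=place([[13,0,0]],[.5291,-.2336,2.9104])[0]
go(x,y,2.9104,.03+.014)
im=get_image("top")[:,:,::-1]
c=cv2.convertScaleAbs(cv2.resize(im[155:255,205:300],None,fx=6,fy=6,interpolation=cv2.INTER_CUBIC),alpha=1.5)
s=state(); p=s["ee_pos"]; z=p[2]-.1884
pose=[p[0],p[1],s["ee_rot"][2]]
C=np.array([[-58,-20,0],[-58,20,0],[-46,20,0],[-46,33,0],[46,33,0],[46,-33,0],[-46,-33,0],[-46,-20,0]],float)+[0,0,z*1000]
for M,q,col in((C,pose,(0,255,255)),([[-66,-45,40],[-66,45,40],[106,45,40],[106,-45,40]],[.5291,-.2336,2.9104],(0,0,255))):
    u=(proj(place(M,q))-[205,155]+.5)*6; cv2.polylines(c,[np.int32(u*8)],True,col,1,cv2.LINE_AA,3)
cv2.imwrite("pics/hold.png",c)
E
```

```text
t: 13.9
ee_pos: [0.5162, -0.2322, 0.2459]
ee_rot: [-3.141, 0.001, 2.909]
wrist_force: [0.3, -0.5, -1.0]
finger_gap: 0.0109
grasp_force: 41.4
shift cm [0.01 0.16 2.85] spin deg -0.1 q6 -0.3 F [ 0.3 -0.5 -1. ] t 13.9 gap 0.0109
```

View pics/hold.png

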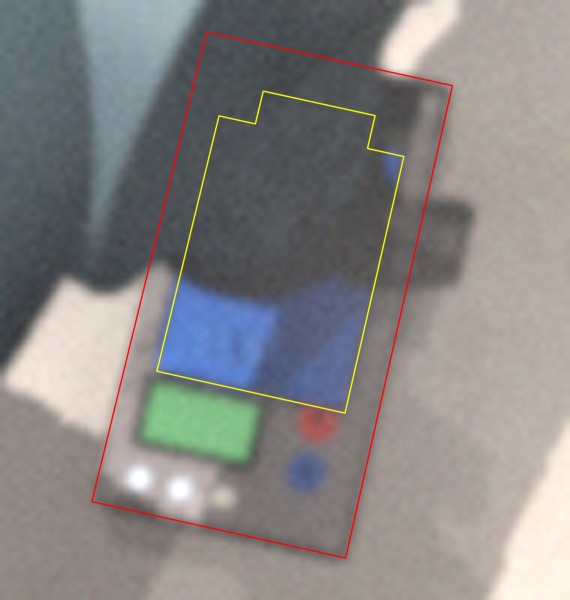

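```bash
python3 - <<'E'
from h import *
im=cv2.GaussianBlur(cv2.imread("pics/top0.png"),(0,0),0.6).astype(np.float32).mean(2)
m=[.5291,-.2336,2.9104]
def prof(xs,ys,axis):
    out=[]
    for a in (ys if axis=='y' else xs):
        P=[[x,a,40] for x in xs] if axis=='y' else [[a,y,40] for y in ys]
        u=proj(place(P,m)).astype(np.float32)
        out.append(cv2.remap(im,u[:,:1].copy(),u[:,1:].copy(),cv2.INTER_LINEAR).mean())
    return np.array(out).round(0).astype(int)
ys=np.arange(-54,55,1.)
for r in((-42,-20),(20,42),(55,100)):
    p=prof(np.arange(*r,1.),ys,'y'); print(r); print([(int(y),int(v)) for y,v in zip(ys,p) if abs(y)>28])
xs=np.r_[np.arange(-75,-40,1.),np.arange(40,56,1.),np.arange(98,115,1.)]
print([(int(x),int(v)) for x,v in zip(xs,prof(xs,np.arange(-20,20,1.),'x'))])
E
```

```text
(-42, -20)
[(-54, 147), (-53, 146), (-52, 146), (-51, 146), (-50, 145), (-49, 144), (-48, 142), (-47, 139), (-46, 135), (-45, 131), (-44, 128), (-43, 125), (-42, 123), (-41, 122), (-40, 120), (-39, 118), (-38, 115), (-37, 111), (-36, 106), (-35, 101), (-34, 97), (-33, 95), (-32, 94), (-31, 95), (-30, 95), (-29, 95), (29, 89), (30, 90), (31, 91), (32, 92), (33, 95), (34, 99), (35, 104), (36, 109), (37, 113), (38, 115), (39, 116), (40, 116), (41, 114), (42, 110), (43, 106), (44, 101), (45, 97), (46, 94), (47, 94), (48, 97), (49, 101), (50, 107), (51, 114), (52, 122), (53, 129), (54, 135)]
(20, 42)
[(-54, 149), (-53, 149), (-52, 148), (-51, 148), (-50, 147), (-49, 146), (-48, 144), (-47, 140), (-46, 135), (-45, 131), (-44, 127), (-43, 124), (-42, 122), (-41, 121), (-40, 119), (-39, 117), (-38, 113), (-37, 107), (-36, 101), (-35, 95), (-34, 91), (-33, 89), (-32, 89), (-31, 90), (-30, 90), (-29, 90), (29, 94), (30, 95), (31, 96), (32, 97), (33, 99), (34, 103), (35, 107), (36, 112), (37, 115), (38, 117), (39, 118), (40, 118), (41, 116), (42, 113), (43, 109), (44, 104), (45, 101), (46, 100)
[... 758 characters left out ...]
0, 147), (-69, 144), (-68, 138), (-67, 130), (-66, 119), (-65, 108), (-64, 97), (-63, 88), (-62, 82), (-61, 79), (-60, 77), (-59, 76), (-58, 76), (-57, 76), (-56, 76), (-55, 76), (-54, 76), (-53, 76), (-52, 76), (-51, 76), (-50, 76), (-49, 77), (-48, 77), (-47, 78), (-46, 80), (-45, 81), (-44, 83), (-43, 84), (-42, 85), (-41, 86), (40, 90), (41, 90), (42, 89), (43, 88), (44, 87), (45, 86), (46, 86), (47, 87), (48, 90), (49, 95), (50, 102), (51, 107), (52, 112), (53, 115), (54, 116), (55, 115), (98, 131), (99, 128), (100, 126), (101, 123), (102, 119), (103, 114), (104, 108), (105, 102), (106, 100), (107, 101), (108, 107), (109, 116), (110, 124), (111, 131), (112, 135), (113, 137), (114, 139)]
```

```bash
python3 - <<'E'
from h import *
im=get_image("top").astype(np.float32); cv2.imwrite("pics/hold2.png",im[:,:,::-1])
b=im[:,:,2]-im[:,:,0]
s=state(); p=s["ee_pos"]; print(p,s["ee_rot"]); z=(p[2]-.1884)*1000; q=[p[0],p[1],s["ee_rot"][2]]
def line(P):
    u=proj(place(P,q)).astype(np.float32); return cv2.remap(b,u[:,:1].copy(),u[:,1:].copy(),cv2.INTER_LINEAR).mean()
for side,zz in((-1,z+10),(1,z)):
    v=[(a,line([[x,side*a,zz] for x in np.arange(25,42,1.)])) for a in range(26,42)]
    print(side,[(a,int(w)) for a,w in v])
print([(a,int(line([[a,y,z] for y in np.arange(-25,25,1.)]))) for a in range(38,54)])
E
```

```text
[ 0.51610421 -0.23211521  0.24582382] [-3.14100892e+00  9.28016904e-04  2.90889667e+00]
-1 [(26, 78), (27, 78), (28, 77), (29, 75), (30, 70), (31, 60), (32, 45), (33, 27), (34, 12), (35, 1), (36, -4), (37, -6), (38, -6), (39, -7), (40, -7), (41, -8)]
1 [(26, 37), (27, 36), (28, 35), (29, 34), (30, 32), (31, 28), (32, 20), (33, 12), (34, 5), (35, 0), (36, -3), (37, -4), (38, -5), (39, -5), (40, -5), (41, -4)]
[(38, 54), (39, 55), (40, 56), (41, 56), (42, 55), (43, 51), (44, 44), (45, 34), (46, 22), (47, 10), (48, 1), (49, -3), (50, -5), (51, -5), (52, -5), (53, -5)][ WARN:0@3.294] global loadsave.cpp:1063 imwrite_ Unsupported depth image for selected encoder is fallbacked to CV_8U.
```

```bash
python3 -m crank '[[0.05,0.18,0.8,0,-1],[0.05,0.18,1.3,0,-1],[0.05,0.18,1.4,0,-1],[0.05,0.18,1.4,0,-1],[0.05,0.18,1.4,0,-1]]' 25; python3 -c "
from h import *
x,y,_=place([[13.5,-.3,0]],[.5291,-.2336,2.9104])[0]
go(x,y,2.9104,.2299-.1734)"
```

```text
t: 14.5
ee_pos: [0.5157, -0.2288, 0.2317]
ee_rot: [-3.142, -0.0, 2.911]
wrist_force: [-0.3, 0.0, -0.7]
finger_gap: 0.0107
grasp_force: 41.4
shift cm [-0.07 -0.13  0.18] spin deg 0.0 q6 -0.3 F [-0.3  0.  -0.7] t 14.5 gap 0.0107
```

```bash
python3 -m crank '[[0,-0.13,0.1,0,-1],[0,-0.13,0.2,0,-1],[0,-0.13,0.2,0,-1],[0,-0.13,0.2,0,-1]]' 25; python3 -c "
from h import *
x,y,_=place([[13.5,-.3,0]],[.5291,-.2336,2.9104])[0]
go(x,y,2.9104,.2299-.1734)"
```

```text
t: 14.9
ee_pos: [0.5154, -0.23, 0.2297]
ee_rot: [-3.142, 0.0, 2.911]
wrist_force: [-0.2, -0.1, -0.3]
finger_gap: 0.0109
grasp_force: 41.4
shift cm [-0.07 -0.   -0.02] spin deg 0.0 q6 -0.3 F [-0.2 -0.1 -0.3] t 14.9 gap 0.0109
```

```bash
python3 -m crank '[[0,0,0.2,0,-1],[0,0,0.3,0,-1],[0,0,0.4,0,-1]]' 20; python3 -m crank '[[0,0,0.1,0,-1],[0,0,0.2,0,-1],[0,0,0.2,0,-1]]' 20
```

```text
t: 15.2
ee_pos: [0.516, -0.2302, 0.2272]
ee_rot: [-3.141, 0.002, 2.911]
wrist_force: [-0.4, 2.1, 9.6]
finger_gap: 0.0109
grasp_force: 42.8
t: 15.5
ee_pos: [0.5167, -0.2304, 0.2258]
ee_rot: [-3.141, 0.005, 2.911]
wrist_force: [1.3, 2.2, 10.0]
finger_gap: 0.0108
grasp_force: 43.1
```

```bash
python3 -m crank '[[0,0,0.15,0,-1],[0,0,0.3,0,-1],[0,0,0.3,0,-1]]' 20; python3 -m crank '[[-0.3,0,0,0,-1],[-0.6,0,0,0,-1],[-0.8,0,0,0,-1],[-0.8,0,0,0,-1]]' 20
```

```text
t: 15.8
ee_pos: [0.5177, -0.2307, 0.2235]
ee_rot: [-3.141, 0.008, 2.911]
wrist_force: [2.2, 2.0, 11.8]
finger_gap: 0.0106
grasp_force: 43.6
t: 16.2
ee_pos: [0.5206, -0.231, 0.2231]
ee_rot: [-3.14, -0.006, 2.911]
wrist_force: [-15.8, 3.9, 26.8]
finger_gap: 0.0109
grasp_force: 45.6
```

```bash
python3 - <<'E'
from h import *
print(state()["ee_pos"],state()["wrist_force"])
o=np.zeros((600,800,3),np.uint8)
for n,x,y,w,h,X in(("top",205,165,50,75,0),("side",258,180,50,75,402)):
    im=get_image(n)[:,:,::-1]; cv2.imwrite(f"pics/jam_{n}.png",im)
    o[:,X:X+398]=cv2.resize(im[y:y+h,x:x+w],(400,600),interpolation=cv2.INTER_CUBIC)[:,:398]
o[380:,402:]=0
im=cv2.imread("pics/jam_side.png"); c=cv2.resize(im[180:230,258:348],(720,400),interpolation=cv2.INTER_CUBIC)
t=cv2.resize(cv2.imread("pics/jam_top.png")[160:240,205:285],(480,480),interpolation=cv2.INTER_CUBIC)
o=np.zeros((600,800,3),np.uint8); o[:320,:576]=cv2.resize(c,(576,320)); o[322:,:800]=0
o[322:600,:278]=t[60:338,60:338]; o[322:600,290:568]=t[200:478,100:378]
cv2.imwrite("pics/jam.png",cv2.convertScaleAbs(o,alpha=1.5))
E
```

```text
[ 0.52058456 -0.23103784  0.22306179] [-15.79868163   3.9110135   26.75558248]
```

View pics/jam.png

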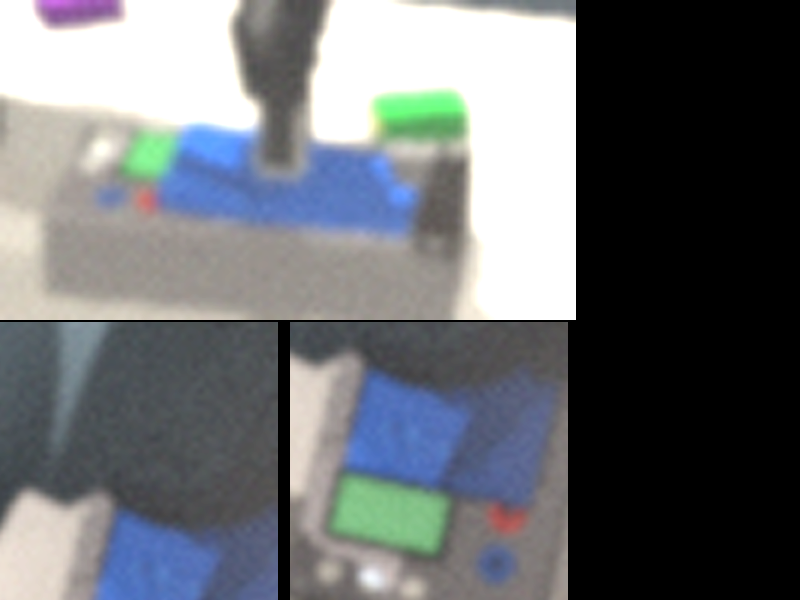

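```bash
python3 -m crank '[[0.3,0,-0.3,0,-1],[0.7,0,-0.4,0,-1],[0.9,0,-0.4,0,-1],[0.9,0,-0.4,0,-1]]' 20; python3 -m crank '[[0,0,0,0,-0.4],[0,0,0,0,-0.3],[0,0,0,0,-0.3],[0,0,0,0,-0.3]]' 20; python3 - <<'E'
from h import *
s=state();p=s["ee_pos"]
m=[.5291,-.2336,2.9104];c,q=np.cos(m[2]),np.sin(m[2]);d=p[:2]-m[:2];print("meter xy mm",1000*(c*d[0]+q*d[1]),1000*(-q*d[0]+c*d[1]),"tcp z",p[2])
im=get_image("side").astype(int); 
for r in range(195,222): print(r,"".join("B" if im[r,x,2]-im[r,x,0]>25 else ("k" if im[r,x].sum()<150 else ".") for x in range(264,342)))
E
```

```text
t: 16.7
ee_pos: [0.5141, -0.2297, 0.2244]
ee_rot: [3.142, -0.0, 2.911]
wrist_force: [-0.4, -0.3, 1.5]
finger_gap: 0.011
grasp_force: 42.3
t: 17.1
ee_pos: [0.5146, -0.2298, 0.2246]
ee_rot: [-3.142, 0.0, 2.911]
wrist_force: [-0.5, 0.1, 0.5]
finger_gap: 0.0298
grasp_force: 0.0
meter xy mm 15.030864222007999 -0.3544505335403205 tcp z 0.224588916360737
195 ..............................................................................
196 ..............................................................................
197 ..............................................................................
198 .....................BBBB.....................................................
199 .....................BBBBBBBBB................................................
200 ....................BBBBBBBBBBBB..............................................
201 ...................BBBBBBBBBBBBB..............................................
202 ...................BBBBBBBBBBBB.........BBB...................................
203 ..................BBBBBBBBBBBBB.........BBBBBBBBBBBBB.........................
204
[... 790 characters left out ...]
BBBBBBBBBBBBBBB.....................
214 .............................BBBBBBBBBBBBBBBBBBBBBBBBBBBB.....................
215 ..........................................BBBBBBBBBBBBBB......................
216 ....................................................BBB.......................
217 ..............................................................................
218 ..............................................................................
219 ..............................................................................
220 ..............................................................................
221 ..............................................................................
```

```bash
cat >> h.py <<'E'
ME=[.5291,-.2336,2.9104]
def cov(ox,th,zp=40,xp=48.):
    """project cover corners: origin near meter x=ox, tilted by th (tongue down), underside passing (xp,zp)"""
    P=np.array([[46,-33,10],[-43,-33,10],[46,33,10],[-43,33,10],[-46,33,0],[-58,-20,3],[-58,20,3],[46,33,0]],float)
    c,s=np.cos(th),np.sin(th)
    X=ox+c*P[:,0]-s*P[:,2]; Z=s*P[:,0]+c*P[:,2]; z0=zp-(xp-ox)*np.tan(th)
    return place(np.c_[X,P[:,1],Z+z0],ME)
E
python3 - <<'E'
from h import *
print("side; cols: farL farR nearL nearR nearRbot tongF tongN nearLbot")
for ox,th,zp in((15,0,40),(15,.06,40),(15,.12,40),(11,.12,40),(1,0,30)): print(ox,th,(proj(cov(ox,th,zp),"side")).round(1).tolist())
E
```

```text
side; cols: farL farR nearL nearR nearRbot tongF tongN nearLbot
15 0 [[286.0, 197.3], [317.6, 199.8], [280.9, 208.7], [314.3, 211.5], [315.4, 214.9], [322.4, 204.7], [320.6, 211.9], [281.0, 211.9]]
15 0.06 [[286.2, 197.0], [317.8, 201.3], [281.2, 208.4], [314.5, 213.1], [315.3, 216.5], [322.4, 206.5], [320.5, 213.7], [281.0, 211.7]]
15 0.12 [[286.5, 196.8], [317.9, 202.8], [281.5, 208.2], [314.6, 214.6], [315.2, 218.0], [322.3, 208.2], [320.4, 215.5], [281.1, 211.5]]
11 0.12 [[287.9, 197.1], [319.3, 203.0], [283.0, 208.5], [316.1, 214.9], [316.7, 218.3], [323.7, 208.5], [321.9, 215.8], [282.6, 211.7]]
1 0 [[290.9, 200.8], [322.6, 203.4], [286.2, 212.4], [319.5, 215.3], [320.6, 218.7], [327.4, 208.3], [325.7, 215.6], [286.2, 215.7]]
```

```bash
python3 -m crank '[[0,0,-1.5,0,-0.3],[0,0,-3,0,-0.3],[-1,0,-3.2,0,-1],[-3.1,0,-3.2,0,-1],[-3.1,0,-3.2,0,-1],[-3.1,0,-3.2,0,-1],[-3.1,0,-2,0,-1],[-3.1,0,-0.2,0,-1],[-3.1,0,0.2,0,-1],[-3.1,0,0.2,0,-1],[-3.1,0,0.2,0,-1]]' 20; python3 -m crank '[[0,0,0.2,0,-1],[0,0,0.3,0,-1],[0,0,0.3,0,-1]]'; python3 -m crank '[[0,0,0.2,0,-1],[0,0,0.4,0,-1],[0,0,0.4,0,-1]]'
```

```text
t: 18.25
ee_pos: [0.5443, -0.2368, 0.2228]
ee_rot: [3.142, -0.001, 2.911]
wrist_force: [0.2, 0.3, 0.2]
finger_gap: -0.0001
grasp_force: 0.0
t: 18.55
ee_pos: [0.5447, -0.2369, 0.2199]
ee_rot: [-3.141, 0.0, 2.911]
wrist_force: [0.6, 0.2, 0.7]
finger_gap: -0.0001
grasp_force: 0.0
t: 18.85
ee_pos: [0.5447, -0.2369, 0.2159]
ee_rot: [-3.141, 0.0, 2.911]
wrist_force: [-0.3, 0.3, 2.1]
finger_gap: -0.0002
grasp_force: 0.8
```

```bash
python3 -m crank '[[0,0,-1.5,0,-1],[0,0,-3.2,0,-1],[3,0,-3.4,0,-1],[6.4,0,-3.4,0,-1],[6.4,0,-3.2,0,-1],[6.4,0,-2,0,-1],[6.4,0,-1.1,0,-1],[6.4,0,-1.1,0,-1],[6.4,0,-1.1,0,-1]]'; python3 -m crank '[[-0.3,0,0,0,-1],[-0.6,0,0,0,-1],[-0.9,0,0,0,-1],[-0.9,0,0,0,-1],[-0.9,0,0,0,-1]]'; python3 - <<'E'
from h import *
s=state();p=s["ee_pos"]
c,q=np.cos(ME[2]),np.sin(ME[2]);d=p[:2]-ME[:2];print("meter xy mm",1000*(c*d[0]+q*d[1]),1000*(-q*d[0]+c*d[1]),"tcp z",p[2])
im=get_image("side").astype(int); 
for r in range(197,219): print(r,"".join("B" if im[r,x,2]-im[r,x,0]>25 else "." for x in range(274,334)))
E
```

```text
t: 19.75
ee_pos: [0.4829, -0.2224, 0.2261]
ee_rot: [3.141, -0.0, 2.911]
wrist_force: [0.9, -1.3, -0.5]
finger_gap: 0.0
grasp_force: 0.0
t: 20.25
ee_pos: [0.4913, -0.2244, 0.2268]
ee_rot: [-3.141, 0.0, 2.911]
wrist_force: [0.5, 0.4, 0.1]
finger_gap: 0.0002
grasp_force: 0.0
meter xy mm 38.9125225997964 -0.3334691910029577 tcp z 0.22684373939989877
197 ............................................................
198 ............................................................
199 ............................................................
200 ............................................................
201 ......................BBBBBBB...............................
202 ...........BBBB.......BBBBBBBBBBBB.BBB......................
203 ...........BBBB......BBBBBBBBBBBBBBBBBBBBBBBB...............
204 ...........BBBBB....BBBBBBBBBBBBBBBBBBBBBBBBBB..............
205 ...........BBBBBBBBBBBBBBBBBBBBBBBBBBBBBBBBBBB..............
206 ...........BBBBBBBBBBBBBBBBBBBBBBBBBBBBBBBBBBBB.............
207 ..........BBBBBBBBBBBBBBBBBBBBBBBBBBBBBBBBBBBBB.............
208 .........BBBBBBBBBBBBBBBBBBBBBBBBBBBBBBBBBBBBBBBB...........
209 .........BBBBBBBBBBBBBBBBBBBBBBBBBBBBBBBBBBBBBBBBB..........
210 BBB.......BBBBBBBBBBBBBBBBBBBBBBBBBBBBBBBBBBBBBBBBB.........
211 BBB.......BBBBBBBBBBBBBBBBBBBBBBBBBBBBBBBBBBBBBBBBB.........
212 ..........BBBBBBBBBBBBBBBBBBBBBBBBBBBBBBBBBBBBBBBBB.........
213 .............BBBBBBBBBBBBBBBBBBBBBBBBBBBBBBBBBBBBB..........
214 ....................BBBBBBBBBBBBBBBBBBBBBBBBBBBBBB..........
215 ...............................BBBBBBBBBBBBBBBBBBB..........
216 ........................................BBBBBBBBB...........
217 ...............................................B............
218 ............................................................
```

```bash
python3 -m crank '[[-0.2,0,0,0,-1],[-0.4,0,0,0,-1],[-0.4,0,0,0,-1]]'; python3 -m crank '[[-0.2,0,0,0,-1],[-0.4,0,0,0,-1],[-0.4,0,0,0,-1]]'; python3 - <<'E'
from h import *
s=state();p=s["ee_pos"]
c,q=np.cos(ME[2]),np.sin(ME[2]);d=p[:2]-ME[:2];print("meter xy mm",1000*(c*d[0]+q*d[1]),1000*(-q*d[0]+c*d[1]),"tcp z",p[2])
im=get_image("side").astype(int); 
for r in range(199,221): print(r,"".join("B" if im[r,x,2]-im[r,x,0]>25 else "." for x in range(274,334)))
E
```

```text
t: 20.6
ee_pos: [0.4952, -0.2253, 0.2267]
ee_rot: [-3.141, 0.0, 2.911]
wrist_force: [0.1, -0.5, -0.2]
finger_gap: 0.0002
grasp_force: 0.0
t: 20.9
ee_pos: [0.4992, -0.2262, 0.2267]
ee_rot: [-3.141, 0.0, 2.911]
wrist_force: [-0.1, 0.3, -0.0]
finger_gap: 0.0002
grasp_force: 0.0
meter xy mm 30.822551813589943 -0.3176433214663694 tcp z 0.22671712362491173
199 ............................................................
200 ............................................................
201 ..........................BBB...............................
202 ...............BB........BBBBBBBBBB.........................
203 ..............BBBB......BBBBBBBBBBBBBBBBBBBBBB..............
204 ..............BBBBB.....BBBBBBBBBBBBBBBBBBBBBBBB............
205 ..............BBBBBBBBBBBBBBBBBBBBBBBBBBBBBBBBBBB...........
206 ..............BBBBBBBBBBBBBBBBBBBBBBBBBBBBBBBBBBB...........
207 ..............BBBBBBBBBBBBBBBBBBBBBBBBBBBBBBBBBBB...........
208 .............BBBBBBBBBBBBBBBBBBBBBBBBBBBBBBBBBBBBB..........
209 ............BBBBBBBBBBBBBBBBBBBBBBBBBBBBBBBBBBBBBBB.........
210 BBB.........BBBBBBBBBBBBBBBBBBBBBBBBBBBBBBBBBBBBBBB.........
211 BBB.........BBBBBBBBBBBBBBBBBBBBBBBBBBBBBBBBBBBBBBB.........
212 ............BBBBBBBBBBBBBBBBBBBBBBBBBBBBBBBBBBBBBBB.........
213 ..............BBBBBBBBBBBBBBBBBBBBBBBBBBBBBBBBBBBBB.........
214 ....................BBBBBBBBBBBBBBBBBBBBBBBBBBBBBB..........
215 ...............................BBBBBBBBBBBBBBBBBBB..........
216 .........................................BBBBBBBB...........
217 ............................................................
218 ............................................................
219 ............................................................
220 ............................................................
```

```bash
python3 -m crank '[[-0.2,0,0,0,-1],[-0.25,0,0,0,-1],[-0.25,0,0,0,-1]]'; python3 -m crank '[[0.3,0,0,0,-1],[0.3,0,-1.5,0,-1],[0.3,0,-2,0,-1],[-1.4,0,-2,0,-1],[-1.4,0,-1.5,0,-1],[-1.4,0,-0.7,0,-1],[-1.4,0,-0.5,0,-1],[-1.4,0,-0.5,0,-1]]';  python3 -m crank '[[0,0,0.15,0,-1],[0,0,0.3,0,-1],[0,0,0.3,0,-1]]'
```

```text
t: 21.25
ee_pos: [0.5014, -0.2267, 0.2267]
ee_rot: [-3.141, 0.0, 2.911]
wrist_force: [-0.2, 0.8, 0.2]
finger_gap: -0.0001
grasp_force: 0.0
t: 22.05
ee_pos: [0.5138, -0.2294, 0.2304]
ee_rot: [3.141, -0.003, 2.911]
wrist_force: [0.5, -0.6, -0.2]
finger_gap: -0.0001
grasp_force: 0.0
t: 22.35
ee_pos: [0.5143, -0.2296, 0.2294]
ee_rot: [-3.142, -0.001, 2.911]
wrist_force: [-3.4, 3.3, 8.3]
finger_gap: 0.0002
grasp_force: 4.2
```

```bash
python3 -m crank '[[0,0,0.25,0,-1],[0,0,0.25,0,-1]]'; python3 -m crank '[[0,0,-1,0,-1],[-2.6,0,-1,0,-1],[-2.6,0,-0.6,0,-1],[-2.6,0,-0.1,0,-1],[-2.6,0,0,0,-1],[-2.6,0,0,0,-1]]'; python3 -m crank '[[0,0,-2,0,-1],[0,0,-6,0,-1],[0,0,-10,0,-1],[-4,10,-15,0,-1],[-8,15,-15,0,-1],[-12,20,-15,0,-1],[-12,20,-15,0,-1],[-12,20,-15,0,-1],[-12,20,-15,0,-1]]'; python3 - <<'E'
from h import *
im=get_image("side").astype(int); cv2.imwrite("pics/fs.png",im[:,:,::-1].astype(np.uint8))
for r in range(199,221): print(r,"".join("B" if im[r,x,2]-im[r,x,0]>25 else "." for x in range(274,334)))
im=get_image("top").astype(np.float32); cv2.imwrite("pics/ft.png",im[:,:,::-1].astype(np.uint8))
b=im[:,:,2]-im[:,:,0]
def line(P):
    u=proj(place(P,ME)).astype(np.float32); return int(cv2.remap(b,u[:,:1].copy(),u[:,1:].copy(),cv2.INTER_LINEAR).mean())
for r in((-40,-20),(20,40)):
    for sd in(-1,1): print(r,sd,[(a,line([[x,sd*a,40] for x in range(*r)])) for a in range(28,40)])
print([(a,line([[a,y,40] for y in range(10,25)])) for a in list(range(-52,-36))]);print([(a,line([[a,y,40] for y in range(-25,-10)])) for a in list(range(-52,-36))])
print([(a,line([[a,y,40] for y in range(-25,25)])) for a in range(38,54)])
E
```

```text
t: 22.55
ee_pos: [0.5142, -0.2295, 0.2293]
ee_rot: [-3.141, 0.0, 2.911]
wrist_force: [-8.7, 4.3, 25.7]
finger_gap: -0.0002
grasp_force: 12.6
t: 23.15
ee_pos: [0.5408, -0.2361, 0.2294]
ee_rot: [-3.141, 0.005, 2.911]
wrist_force: [-2.6, 1.8, 19.3]
finger_gap: -0.0003
grasp_force: 9.9
t: 24.05
ee_pos: [0.7051, -0.0645, 0.3743]
ee_rot: [3.14, -0.001, 2.916]
wrist_force: [-0.1, -0.7, -0.3]
finger_gap: 0.0004
grasp_force: 0.0
199 ............................................................
200 ............................................................
201 ............................................................
202 .................BBBBBBBBBBBBBBBBBBB........................
203 ................BBBBBBBBBBBBBBBBBBBBBBBBBBBB................
204 ................BBBBBBBBBBBBBBBBBBBBBBBBBBBBBBBBB...........
205 ...............BBBBBBBBBBBBBBBBBBBBBBBBBBBBBBBBBBB..........
206 ...............BBBBBBBBBBBBBBBBBBBBBBBBBBBBBBBBBBB..........
207 ..............BBBBBBBBBBBBBBBBBBBBBBBBBBBBBBBBBBBBB.........
208 ..............BBBBBBBBBBBBBBBBBBBBBBBBBBBBBBBBBBBBB.........
209 BBB...........BBBBBBBB
[... 1085 characters left out ...]
, 19), (34, 12), (35, 5), (36, 1), (37, -1), (38, -2), (39, -2)]
(20, 40) 1 [(28, 65), (29, 63), (30, 59), (31, 52), (32, 41), (33, 28), (34, 15), (35, 5), (36, -1), (37, -4), (38, -5), (39, -5)]
[(-52, 0), (-51, 0), (-50, 3), (-49, 7), (-48, 15), (-47, 24), (-46, 33), (-45, 40), (-44, 46), (-43, 52), (-42, 56), (-41, 61), (-40, 66), (-39, 69), (-38, 71), (-37, 72)]
[(-52, 0), (-51, 1), (-50, 3), (-49, 6), (-48, 11), (-47, 18), (-46, 25), (-45, 32), (-44, 38), (-43, 44), (-42, 50), (-41, 55), (-40, 61), (-39, 65), (-38, 66), (-37, 68)]
[(38, 67), (39, 67), (40, 68), (41, 69), (42, 70), (43, 71), (44, 71), (45, 69), (46, 62), (47, 50), (48, 35), (49, 19), (50, 6), (51, 0), (52, -4), (53, -6)]
```

```bash
python3 -c "
from workcell import *
print(sign_off())"
```

```text
the job is handed in; nothing more can be done
None
```

I handed the job in at about 24 s: the battery lies flat in its bed with its yellow end towards the contacts. I took the yellow end to be the terminal end; the terminals themselves never showed in a picture. The cover is fully home, reading its exact seated height when pressed at both ends of the rib, with its tongue about 9 mm under the lip and the arm clear.

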